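# Shut and bolt the slide case

### The job

Push the slide case's cover fully shut. Then hold the case's spring catch down with one fingertip while the other fingertip pushes the bolt all the way home through the keeper on the cover, and let the catch spring back up so that it locks the bolt. Only push and press, gently, and leave the other things on the trolley where they stand: nothing is to be picked up.

Things in the scene. Friction and masses are not known exactly. Their poses are not given: they have to be found in the camera images.
- case: Grey slide case, fixed, 170 (its x) x 290 (y) x 60 mm high. Origin: centre of its underside, on the trolley top; x to its rear (away from the robot at yaw 0), y to its left, z up. Left half: compartment with a slide rack under the sliding cover. Right half: deck, top at z = 60, with the bolt (along y, at x = +30) and, nearer the robot, the catch's press bar (along y, at x = -30).
- cover (a joint): How far the cover stands open, m: 0 = shut (at its stop), at most 0.060; 0.025 to 0.055 at first. It shuts by sliding along the case's +x, with about 1.5 N of friction, and stays where it is left. Aluminium plate 168 (x) x 134 (y) mm, top at z = 61. Once bolted it cannot slide.
- ledge (a point): Middle of the top edge of the front face of the upright ledge on the cover (84 long along y, 8 thick, from the plate at z = 61 to z = 86); push this face along the case's +x to shut the cover. The plate in front of it is flat and bare, 90 mm deep. When shut it lies at x = 16, y = 84 in the case's frame. Axes as the case's; moves with the cover.
- bolt (a joint): How far the bolt is pushed home, m: 0 = drawn back (start), 0.040 = home, at its stop; moves along the case's +y. About 1.5 N of friction, no spring; rod 9 thick, axis at z = 67. With the catch up, its tooth blocks a comb on the bolt after 1.5 mm; let up on the way, it drops into the next notch, some 10 mm on, and blocks again. From 0.0375 on the catch springs up into the last notch.
- thumb (a point): Middle of the top edge of the right-hand (-y) face of the bolt's thumb piece, an upright steel block 28 (x) x 10 (y) from z = 70 to z = 102; push this face along the case's +y. With the bolt drawn back it lies at x = 30, y = -70 in the case's frame, 60 mm behind the middle line of the press bar. Axes as the case's; moves with the bolt.
- catch (a joint): How far the spring catch is pressed down, m: 0 = up, 0.010 = fully down, at its stop. The bolt is free from 0.005 on; 0.006 to 0.010 is a good hold. The spring takes 2.5 N to start and 6.5 N fully down; let go, it springs up by itself.
- pad (a point): Centre of the top face of the catch's press bar, ribbed steel, 28 wide (x) x 100 long (y), top at z = 89 when up; a finger may press anywhere on it and slide along it. At x = -30, y = -65 in the case's frame. The housing below it ends at z = 72. Axes as the case's; moves with the catch.
- red_tub: white tub with a red lid, 130 mm across, 110 high, left rear; bystander. Origin: centre of its underside, z up.
- carton: white carton 60 x 90 x 80 high, left side; bystander. Origin: centre of its underside, z up.
- timer: small bench timer 62 x 66 x 21 high, left side; bystander. Origin: centre of its underside, z up.
- amber_bottle: wash bottle with bent spout, 60 x 73, 184 high, right rear; bystander. Origin: centre of its underside, z up.
- pot: small round pot with black cap, 43 across, 87 high, right side; bystander. Origin: centre of its underside, z up.
- jar: lidded glass jar, 62 across, 118 high, right side; bystander. Origin: centre of its underside, z up.
- dropper: dropper bottle, 33 across, 91 high, on the trolley just behind the case; bystander. Origin: centre of its underside, z up.
- coverslips: square box 52 x 52 x 23 high, on the trolley just in front of the case; bystander. Origin: centre of its underside, z up.
- keeper (a point): Top centre of the keeper, a small steel bridge near the cover's right edge (27 in x, 14 in y, top at z = 78, passage 15 wide). It is in line with the bolt only when the cover is shut, within about 2 mm. Moves with the cover.
- rear_guide (a point): Top centre of the rear one of two bolt guides, 20 (x) x 10 (y), tops at z = 73.5; in the case's frame they stand at x = 30, y = -92 and y = -6. With the catch held down, a second fingertip at the height of the pressed bar (z = 79 to 83) passes above rod and guides and meets the thumb piece.

How it is judged:
By the outcome, as a careful person would: the job done as asked, in the order asked, and still so for the second after the job is handed in, with the robot touching nothing.
It also fails if it takes over 53 s, if anything falls off the work surface, if the arm or the gripper's body presses on something with over 40 N, if the wrist force passes 120 N, or if a joint passes its speed limit or range.

### The arm

A 6-joint arm with a two-finger parallel gripper is mounted at the origin on a cart in front of the work surface, level with it; the furniture and walls round the work are solid. World frame = base frame: x ahead of the robot, y to its left, z up, the work surface at z = 0. Lengths are in m, angles in degrees, forces in N, time in s.
With the tool pointing down it reaches from about 0.25 to 0.725 m from the base axis. Payload 9.7 kg.
Tool frame: the origin (TCP) lies on the centre line of the jaws, within the pads' length; the fingertips stand 19 mm ahead of it and the grasp point (between the pads) is the TCP; z points along the fingers, y is the direction in which the jaws open and shut (so a half turn about z gives the same grasp; the last joint's range is limited). The gripper opens to 85 mm and grips with 20 to 120 N. Pads are 22 mm wide; open, the fingers measure 114 mm over their backs; the gripper's body (76 mm by 85 mm) begins 54 mm behind the grasp point. The pads swing forward as they close: fully open they stand 13 mm farther back than shut.
Start: joints at [-73.453, 4.979, 10.078, 95.1, 0, 90], TCP at [0.157, -0.527, 0.25] pointing down, gripper open.
Joint ranges: [-179.16, 179.16], [-48.56, 103.87], [-65.8, 70.77], [-126.05, 130.52], [-82.76, 87.17], [-180, 180]. Speed limits (degrees/s): [127.2, 127.2, 147.25, 180, 180, 180].

### API

Orientations are given as [roll, pitch, yaw] about the fixed x, y, z axes, in that order (R = Rz(yaw) Ry(pitch) Rx(roll)).
In Python, from workcell import bot gives the robot as it stands.
- The arm moves only by the tool servo_tool, never from a script. Its argument "motion" is a list that holds one entry, the list of rows, each a list of 6 numbers: the shift along the tool's x, y, z in mm, then the turn, a rotation vector about the tool's x, y, z in rad. A call has 1 to 5 rows; each row shifts and turns the commanded pose from where the row before left it, along the tool's axes as they then stand; what a row does not reach is not made up. A row lasts 1/10 s, in which the tool goes at most 50 mm and 8.59 degrees, less where a joint would pass 70% of its speed; a pose out of reach is approached as far as the arm can. A call is refused whole if a number of a shift passes 50 or a number of a turn 0.15, either way. A call with a gripper value outside its range is refused whole. "gripper" is the finger opening in mm, from 0 to 85.4, set as the call begins (left out, the last holds). The fingers move at their own pace and stop on an object; "newtons" is the grip in N (left out, the last holds). Time passes only in rows, so rows that do not move let the fingers close. It gives the time, the measured TCP pose, the force and the opening at its end, in the units of the state.
- bot.get_obs(): the state, without advancing time (a new reading comes with each control period).
- bot.camera(name): name is "scene" or "top" or "wrist"; returns a dict with "color" (480x640x3 uint8, red, green, blue), "fx", "fy", "cx", "cy" (pixels), "k1" (the pictures are not rectified: a ray, as slopes to the right and down, at radius r is drawn at 1 + k1 r^2 times it, then the intrinsics apply), "R" (3x3) and "t" (3): a world point X has camera coordinates R X + t. Camera axes: x right, y down, z forward; pixel columns grow to the right and rows downward; lengths in m; the calibration is good to about 2 mm. A picture is of the moment at which its call begins. There is no depth.
- bot.job_done(): hands the job in, once; it reports no verdict.
Trained networks look in a picture, given as the dict that the camera call returned (one of the last four; its "shot" number tells which), for a name from the list of things; names that differ only in an ending like _2 or _b are one class to them, and where a whole thing is asked for, a point or a joint stands for the part that bears it (a point fixed in the world has none). Each returns a list of dicts, best first, with "confidence" (0 to 1); they miss things now and then, are a little off and sometimes report something else, mostly with a low value. They report only what shows in the picture. A call takes as long as a camera call.
- bot.look_for(picture, label): "rect" ([left, top, width, height] in pixels, round what is visible of it).
The state is a dict: "time": time; "q": joint angles; "qd": joint speeds; "joint_efforts": joint torques, N m; "ee_pos": TCP position; "tcp_rot": TCP orientation; "wrist_force": force on the tool from outside, world axes, zero at the start; "torque": the same for the moment, N m; "opening": finger opening in m.
Only numpy, scipy, OpenCV 4.12 (cv2) and the standard library are available. Lean on these libraries where they do the work, as an engineer would, in place of code of your own. Each camera call takes 0.05 s, during which the arm holds its last target.

## Working session

There is one attempt and no reset: what is moved stays moved. The work goes in short steps, Python scripts to look and compute and a tool call to move; the robot and the scene stay as the last step left them, time stands still between calls to the robot, and variables do not carry over. Pictures are saved under pics/ and viewed, and the job is handed in when it is done.

Besides the shell and the picture viewer there is one more tool, called after "Request:" as a command line: name --argument value ..., lists and objects as JSON in quotes. servo_tool: Moves the arm, as the interface text tells. Its arguments: {"type":"object","properties":{"motion":{"type":"array","items":{"type":"array","items":{"type":"array","items":{"type":"number"}}}},"gripper":{"type":"number"},"newtons":{"type":"number"}},"required":["motion"]}

```bash
mkdir -p pics; ls
python3 - <<'E'
from workcell import bot
import cv2
o=bot.get_obs(); print({k:o[k] for k in('time','ee_pos','tcp_rot','wrist_force','opening')})
for n in('scene','top','wrist'):
    p=bot.camera(n); cv2.imwrite(f'pics/{n}0.png',p['color'][:,:,::-1]); print(n,p['fx'],p['fy'],p['cx'],p['cy'],p['k1'],p['R'],p['t'])
    if n!='wrist':
        for l in('case','ledge','thumb','pad','keeper','cover','rear_guide'):
            r=bot.look_for(p,l); print(l,[(x['rect'],x['confidence']) for x in r[:2]])
E
```

```text
pics
{'time': 0.0, 'ee_pos': array([ 0.15658377, -0.5270093 ,  0.24959038]), 'tcp_rot': array([-1.79923031e+02, -1.58869703e-04,  1.65462873e+01]), 'wrist_force': array([ 0.50706402, -0.37063916, -0.61833048]), 'opening': 0.08540387548935101}
scene 559.9553883278469 559.9553883278469 329.1808016287523 234.18435779139614 0.029950946838248223 [[-0.81263801 -0.58269509  0.00926771]
 [-0.38350815  0.52273868 -0.76135785]
 [ 0.43879489 -0.62226257 -0.64826564]] [0.42565101 0.26948401 0.91017302]
case [([253.2, 198.8, 158.7, 128.3], 0.96)]
ledge [([262.7, 237.2, 107.4, 77.8], 0.87)]
thumb [([323.6, 204.3, 49.3, 34.9], 0.9)]
pad [([346.5, 219.4, 48.1, 27.5], 0.79)]
keeper [([261.5, 232.7, 107.3, 86.3], 0.79)]
cover [([259.3, 237.1, 112.6, 80.8], 0.58)]
rear_guide [([249.0, 204.4, 166.1, 126.0], 0.67)]
top 450.7341143894045 450.7341143894045 314.60535046670043 232.7873154636304 0.016612880291552248 [[ 2.18803017e-02 -9.99756173e-01  2.97421442e-03]
 [-9.94818928e-01 -2.20674762e-02 -9.92387350e-02]
 [ 9.92801713e-02 -7.87431336e-04 -9.95059208e-01]] [-0.02915377  0.5215335   0.99552573]
case [([224.4, 179.4, 152.5, 106.0], 0.92), ([231.8, 194.9, 77.6, 87.4], 0.41)]
ledge [([228.8, 195.0, 80.9, 89.5], 0.69)]
thumb [([313.0, 222.6, 52.4, 15.6], 0.67)]
pad [([308.1, 233.6, 48.2, 35.2], 0.65)]
keeper [([231.0, 196.1, 79.3, 87.6], 0.95), ([313.3, 222.8, 58.4, 15.5], 0.57)]
cover [([231.2, 194.4, 73.4, 88.9], 0.62), ([227.1, 182.1, 150.5, 107.4], 0.54)]
rear_guide [([225.7, 183.2, 152.9, 103.8], 0.57)]
wrist 412.59260327537555 412.59260327537555 321.11133861056413 239.41896667681385 0.018468699623695132 [[ 0.28555869 -0.95836026 -0.00135957]
 [-0.91515656 -0.27310607  0.29648194]
 [-0.28450781 -0.08341878 -0.95503749]] [-0.54922497 -0.03670288  0.37999753]
```

Run:
```python
import cv2
a=cv2.imread('pics/top0.png')[160:310,200:400]; cv2.imwrite('pics/top0c.png',cv2.resize(a,None,fx=4,fy=4,interpolation=cv2.INTER_CUBIC))
a=cv2.imread('pics/scene0.png')[180:340,235:435]; cv2.imwrite('pics/scene0c.png',cv2.resize(a,None,fx=4,fy=3.7,interpolation=cv2.INTER_CUBIC))
```

```text
(no output)
```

View pics/top0.png

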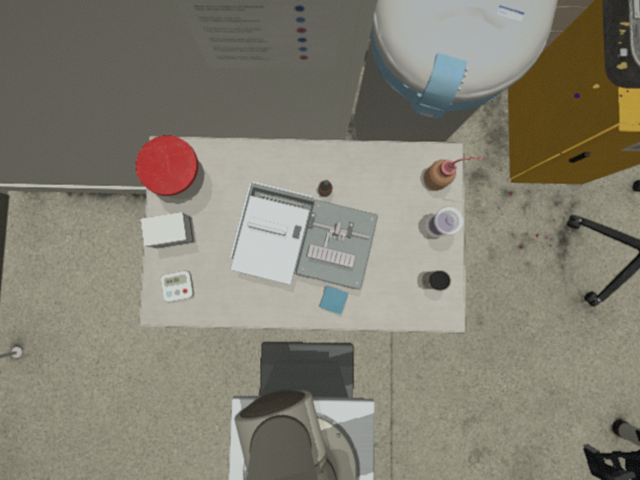

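View pics/scene0.png

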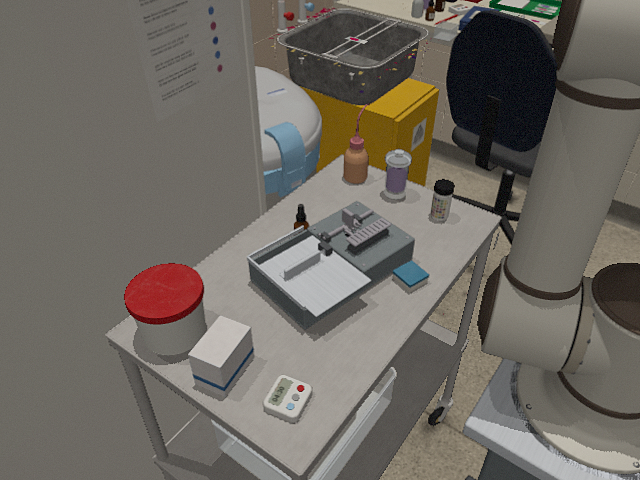

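```bash
sleep 1
```

```text
(no output)
```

View pics/top0c.png

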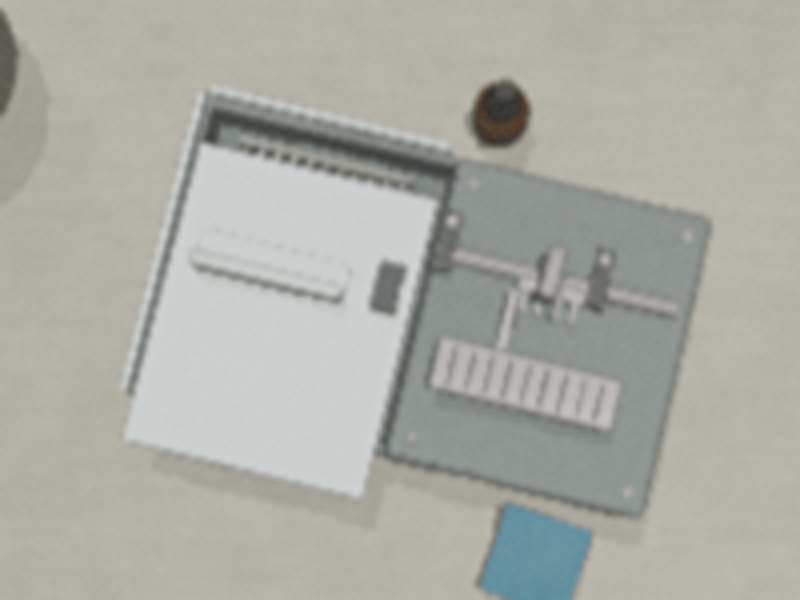

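View pics/scene0c.png

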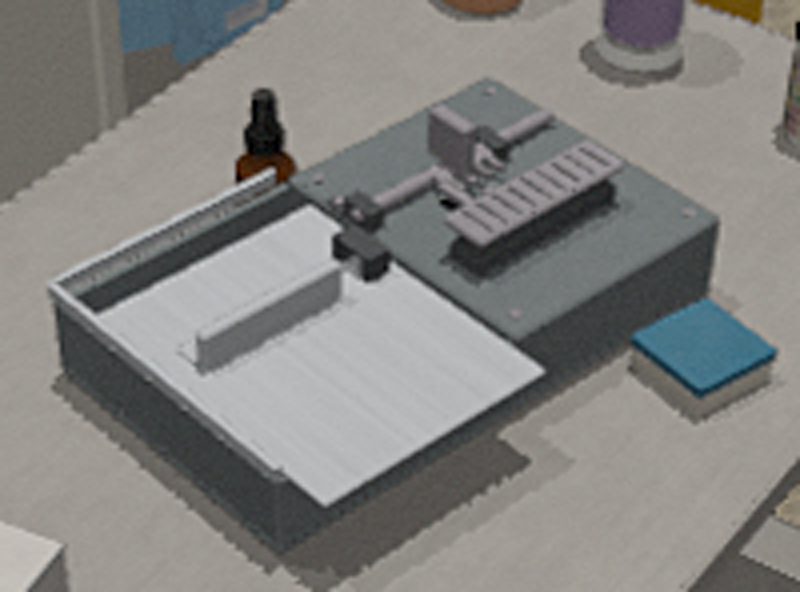

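```bash
cat > h.py <<'E'
import numpy as np
from scipy.optimize import least_squares
def proj(p,X):
    X=np.atleast_2d(X)@p['R'].T+p['t']; s=X[:,:2]/X[:,2:]
    s=s*(1+p['k1']*(s**2).sum(1,keepdims=True)); return s*[p['fx'],p['fy']]+[p['cx'],p['cy']]
def c2w(c,P):
    P=np.atleast_2d(P).astype(float); a=c[2]; R=np.array([[np.cos(a),-np.sin(a)],[np.sin(a),np.cos(a)]])
    return np.c_[P[:,:2]@R.T+c[:2],P[:,2]]
def w2c(c,P):
    P=np.atleast_2d(P).astype(float); a=c[2]; R=np.array([[np.cos(a),-np.sin(a)],[np.sin(a),np.cos(a)]])
    return np.c_[(P[:,:2]-c[:2])@R,P[:,2]]
E
python3 - <<'E'
from h import *
from workcell import bot
T=bot.camera('top');S=bot.camera('scene')
tp=np.array([[710,217],[642,515],[438,337],[621,381],[608,431],[429,385]])/4.+[200,160]
tP=[[.085,-.145,.06],[-.085,-.145,.06],[-.016,-.015,.089],[-.016,-.115,.089],[-.044,-.115,.089],[-.044,-.015,.089]]
sp=np.array([[717,218],[488,80],[448,222],[467,244],[622,163],[592,140]])/[4,3.7]+[235,180]
sP=[[-.085,-.145,.06],[.085,-.145,.06],[-.016,-.015,.089],[-.044,-.015,.089],[-.044,-.115,.089],[-.016,-.115,.089]]
tP=np.array(tP);sP=np.array(sP)
rT=lambda c:(proj(T,c2w(c,tP))-tp); rS=lambda c:(proj(S,c2w(c,sP))-sp)
for n,f in(('T',lambda c:rT(c).ravel()),('S',lambda c:rS(c).ravel()),('both',lambda c:np.r_[rT(c).ravel(),rS(c).ravel()])):
    r=least_squares(f,[.5,0,-.2]); c=r.x; print(n,c[:2],np.degrees(c[2]),np.abs(r.fun).max())
print(rT(c).round(1).tolist(),rS(c).round(1).tolist())
# ledge: crop top edge front
for s in (0.025,.035,.045,.055):
    P=c2w(c,[[.016-s,.126,.086],[.016-s,.042,.086]])
    print(s,((proj(T,P)-[200,160])*4).round().tolist(),((proj(S,P)-[235,180])*[4,3.7]).round().tolist())
print(c2w(c,[[-.02,.084,.07],[0,-.085,.08]]))
E
```

```text
T [0.51083228 0.00410056] -12.146886437497338 0.9291208370516415
S [0.51249479 0.0049216 ] -13.28285537935447 2.704895665138565
both [0.51176447 0.00434543] -12.674998423615964 3.1360207114654486
[[0.3, -0.1], [-0.5, 1.0], [-0.2, -0.8], [-0.1, -0.5], [0.0, -0.1], [-1.2, -0.0]] [[1.3, 0.1], [-0.4, -1.3], [-2.2, -1.0], [3.1, 0.3], [1.0, 0.2], [-1.7, -0.3]]
0.025 [[184.0, 258.0], [336.0, 296.0]] [[199.0, 341.0], [340.0, 264.0]]
0.035 [[179.0, 276.0], [332.0, 314.0]] [[212.0, 352.0], [354.0, 274.0]]
0.045 [[174.0, 294.0], [327.0, 332.0]] [[226.0, 363.0], [368.0, 284.0]]
0.055 [[169.0, 312.0], [323.0, 350.0]] [[241.0, 374.0], [382.0, 295.0]]
[[ 0.51068318  0.09068679  0.07      ]
 [ 0.49311372 -0.07858316  0.08      ]]
```

Request:
servo_tool --motion '[[[30,-34,0,0,0,0],[30,-34,0,0,0,0],[30,-34,0,0,0,0],[30,-34,0,0,0,0],[30,-34,0,0,0,0]]]' --gripper 45

```text
time: 1.45
ee_pos: [0.2523, -0.3199, 0.2503]
tcp_rot: [180.0, -0.0, 16.5]
wrist_force: [0.5, -0.3, 0.7]
opening: 0.0448
```

Request:
servo_tool --motion '[[[30,-34,0,0,0,0],[30,-34,0,0,0,0],[30,-34,0,0,0,0],[30,-34,0,0,0,0],[30,-34,0,0,0,0]]]'

```text
time: 1.95
ee_pos: [0.3477, -0.1141, 0.2506]
tcp_rot: [180.0, -0.1, 16.5]
wrist_force: [1.3, -0.8, -0.6]
opening: 0.0451
```

Request:
servo_tool --motion '[[[30,-34,0,0,0,0],[30,-34,0,0,0,0],[30,-34,0,0,0,0],[30,-34,0,0,0,0],[30,-34,0,0,0,0]]]'

```text
time: 2.45
ee_pos: [0.4431, 0.0919, 0.2505]
tcp_rot: [180.0, -0.0, 16.6]
wrist_force: [0.3, -1.1, 0.1]
opening: 0.045
```

```bash
cat >> h.py <<'E'
from scipy.spatial.transform import Rotation as Ro
def rel(bot,target,yaw=None):
    "target world TCP; shifts in present tool axes (mm), and z turn (rad)"
    o=bot.get_obs(); R=Ro.from_euler('xyz',o['tcp_rot'],degrees=True).as_matrix()
    d=R.T@(np.array(target)-o['ee_pos'])*1000
    t=None if yaw is None else -np.radians((yaw-o['tcp_rot'][2]+180)%360-180)
    return d.round(1),t
E
python3 - <<'E'
from h import *
from workcell import bot
import cv2
o=bot.get_obs(); print({k:o[k] for k in('time','ee_pos','tcp_rot','wrist_force','opening','q')})
p=bot.camera('wrist'); cv2.imwrite('pics/w1.png',p['color'][:,:,::-1])
E
```

```text
{'time': 2.45, 'ee_pos': array([0.44313952, 0.0918871 , 0.25048318]), 'tcp_rot': array([ 1.79989990e+02, -4.19582900e-02,  1.65731659e+01]), 'wrist_force': array([ 0.31863915, -1.06589214,  0.11220447]), 'opening': 0.04503224373889299, 'q': array([ 1.17183194e+01, -8.31921639e+00, -2.88119623e+00,  9.53953652e+01,
       -6.42323347e-03,  1.75145155e+02])}
```

View pics/w1.png

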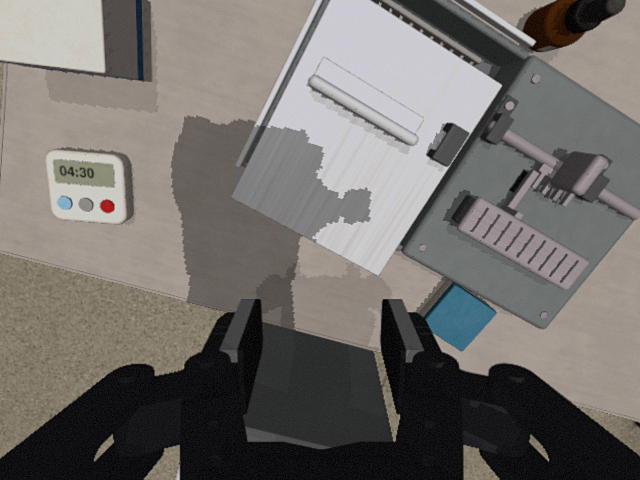

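Request:
servo_tool --motion '[[[-2.5,40,0,0,0,0],[-2.5,40,0,0,0,0],[-2.5,40,0,0,0,0],[-2.5,40,0,0,0,0],[-2.5,40,0,0,0,0]]]' --gripper 46

```text
time: 3.0
ee_pos: [0.4878, -0.1071, 0.2504]
tcp_rot: [180.0, -0.0, 16.6]
wrist_force: [1.1, 1.5, -0.6]
opening: 0.0459
```

Request:
servo_tool --motion '[[[0,0,0,0,0,-0.133],[0,0,0,0,0,-0.133],[0,0,0,0,0,-0.133],[0,0,0,0,0,-0.133]]]'

```text
time: 3.4
ee_pos: [0.4877, -0.1057, 0.2503]
tcp_rot: [-180.0, 0.0, 47.3]
wrist_force: [-1.0, 0.9, -0.2]
opening: 0.0462
```

Request:
servo_tool --motion '[[[0,0,0,0,0,-0.133],[0,0,0,0,0,-0.133],[0,0,0,0,0,-0.133],[0,0,0,0,0,-0.133],[0,0,0,0,0,0]]]'

```text
time: 3.9
ee_pos: [0.4877, -0.1055, 0.2503]
tcp_rot: [-180.0, -0.0, 77.6]
wrist_force: [-0.2, -0.4, 0.7]
opening: 0.0462
```

Run:
```python
from h import *
from workcell import bot
import cv2
o=bot.get_obs(); print({k:o[k] for k in('time','ee_pos','tcp_rot','wrist_force','opening','q')})
p=bot.camera('wrist'); cv2.imwrite('pics/w2.png',cv2.resize(p['color'][:,:,::-1],(800,600)))
import pickle; pickle.dump(p,open('w2.pkl','wb'))
```

```text
{'time': 3.9, 'ee_pos': array([ 0.48766866, -0.10551886,  0.25030677]), 'tcp_rot': array([-1.79999189e+02, -2.08303580e-04,  7.76191963e+01]), 'wrist_force': array([-0.20176048, -0.44119919,  0.73100716]), 'opening': 0.046197329198749915, 'q': array([-1.22092226e+01, -2.01685334e+00,  2.93719313e+00,  9.49548569e+01,
        2.10731563e-04,  9.01715811e+01])}
```

View pics/w2.png

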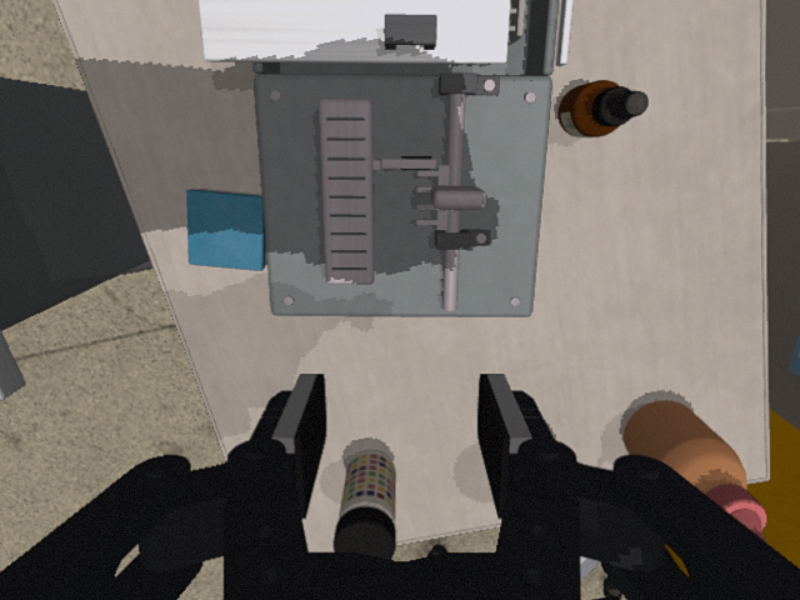

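Run:
```python
from h import *
import pickle
p=pickle.load(open('w2.pkl','rb'))
px=np.array([[319,100],[372,100],[373,283],[326,284],[272,317],[532,317]])*.8
P=np.array([[-.044,-.015,.089],[-.016,-.015,.089],[-.016,-.115,.089],[-.044,-.115,.089],[-.085,-.145,.06],[.085,-.145,.06]])
f=lambda c:(proj(p,c2w(c,P))-px).ravel()
r=least_squares(f,[.51,0,-.2]);c=r.x;print(c[:2],np.degrees(c[2]),r.fun.reshape(-1,2).round(1).tolist())
for cc in (c,[.5112,.0043,np.radians(-12.4)]):
  for n,X in dict(thumb_br=[.044,-.070,.102],thumb_bl=[.016,-.07,.102],thumb_tr=[.044,-.06,.102],rodend=[.03,-.14,.067]).items(): print(n,(proj(p,c2w(cc,[X]))[0]/.8).round())
  for s in(.02,.025,.03): print(s,(proj(p,c2w(cc,[[.03-s,.014,.078]]))[0]/.8).round())
```

```text
[0.51449119 0.00375285] -12.553343705967247 [[-1.1, -2.0], [0.1, -1.8], [1.2, 2.0], [-0.4, 1.1], [-1.8, 0.7], [2.1, 1.5]]
thumb_br [487. 210.]
thumb_bl [434. 209.]
thumb_tr [488. 190.]
rodend [450. 315.]
0.02 [423.  39.]
0.025 [413.  39.]
0.03 [404.  39.]
thumb_br [481. 210.]
thumb_bl [428. 210.]
thumb_tr [482. 190.]
rodend [445. 315.]
0.02 [416.  39.]
0.025 [407.  39.]
0.03 [397.  39.]
```

```bash
cat >> h.py <<'E'
C=np.array([.5135,.004,np.radians(-12.55)])
E
python3 - <<'E'
from h import *
from workcell import bot
for q in ([.005,.084,.15],[.005,.084,.09]): print(rel(bot,c2w(C,[q])[0],77.45))
E
```

```text
(array([196.5,   6. , 100.3]), np.float64(-0.0018135595129091617))
(array([196.5,   6. , 160.3]), np.float64(-0.0018135595129091617))
```

Request:
servo_tool --motion '[[[39.3,1.2,20,0,0,0],[39.3,1.2,20,0,0,0],[39.3,1.2,20,0,0,0],[39.3,1.2,20,0,0,0],[39.3,1.2,20,0,0,0]]]'

```text
time: 4.45
ee_pos: [0.5362, 0.0866, 0.1496]
tcp_rot: [180.0, -0.0, 77.3]
wrist_force: [0.3, 0.3, 0.3]
opening: 0.0461
```

Run:
```python
from h import *
from workcell import bot
import cv2
print(rel(bot,c2w(C,[[.005,.084,.09]])[0],77.45))
p=bot.camera('scene'); cv2.imwrite('pics/s3.png',cv2.resize(p['color'][150:350,200:450,::-1],None,fx=3,fy=3))
```

```text
(array([-1.6,  0.7, 59.6]), np.float64(-0.0034846019142200832))
```

View pics/s3.png

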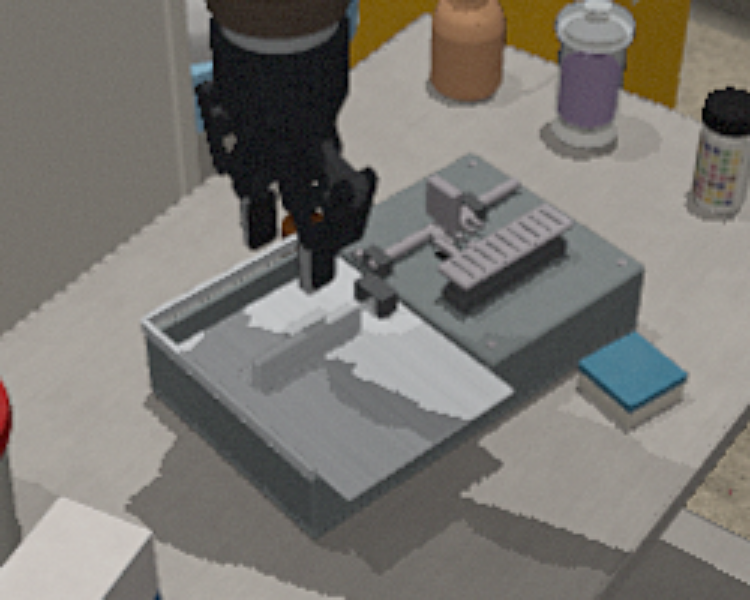

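Request:
servo_tool --motion '[[[0,0,15,0,0,0],[0,0,10,0,0,0],[0,0,8,0,0,0]]]'

```text
time: 4.8
ee_pos: [0.5358, 0.0842, 0.1164]
tcp_rot: [-180.0, 0.0, 77.4]
wrist_force: [-0.3, 0.3, -0.2]
opening: 0.0459
```

Run:
```python
from h import *
from workcell import bot
import cv2
p=bot.camera('scene'); cv2.imwrite('pics/s4.png',cv2.resize(p['color'][170:330,230:430,::-1],None,fx=3.75,fy=3.75))
# where tips ought to appear
o=bot.get_obs();t=w2c(C,[o['ee_pos']])[0];print(t)
for x in(-23,-37.5,23,37.5):print(x,((proj(p,c2w(C,[t+[x/1e3,0,-.019]]))[0]-[230,170])*3.75).round())
```

```text
[0.00404223 0.08287272 0.11533781]
-23 [285. 335.]
-37.5 [304. 351.]
23 [225. 288.]
37.5 [207. 273.]
```

View pics/s4.png

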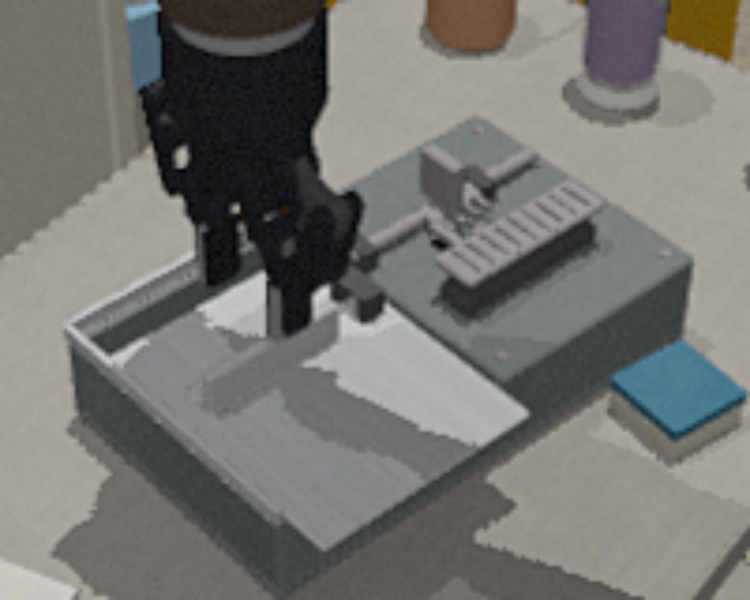

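Request:
servo_tool --motion '[[[0,-7,0,0,0,0],[0,0,10,0,0,0],[0,0,8,0,0,0],[0,0,6,0,0,0],[0,0,2,0,0,0]]]'

```text
time: 5.35
ee_pos: [0.5289, 0.0865, 0.0903]
tcp_rot: [-179.9, 0.0, 77.5]
wrist_force: [-0.3, -0.3, -0.2]
opening: 0.0462
```

Request:
servo_tool --motion '[[[0,5,0,0,0,0],[0,5,0,0,0,0],[0,0,0,0,0,0]]]'

```text
time: 5.65
ee_pos: [0.5399, 0.0843, 0.0915]
tcp_rot: [180.0, -0.0, 77.5]
wrist_force: [-0.3, 0.3, -1.0]
opening: 0.0458
```

Run:
```python
from h import *
from workcell import bot
import cv2
p=bot.camera('scene'); cv2.imwrite('pics/s5.png',cv2.resize(p['color'][170:330,230:430,::-1],None,fx=3.75,fy=3.75))
print(w2c(C,[bot.get_obs()['ee_pos']]))
```

```text
[[0.00799803 0.08410676 0.0914719 ]]
```

View pics/s5.png

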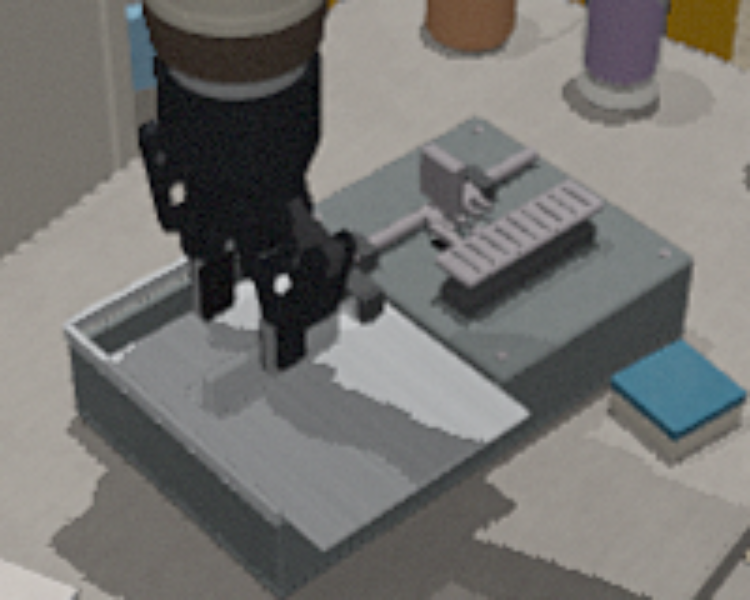

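Request:
servo_tool --motion '[[[0,4,0,0,0,0],[0,4,0,0,0,0],[0,4,0,0,0,0],[0,4,0,0,0,0]]]'

```text
time: 6.1
ee_pos: [0.5549, 0.081, 0.0913]
tcp_rot: [-180.0, -0.0, 77.5]
wrist_force: [-0.6, -0.1, 0.8]
opening: 0.0459
```

Request:
servo_tool --motion '[[[0,4,0,0,0,0],[0,3,0,0,0,0],[0,2,0,0,0,0]]]'

```text
time: 6.4
ee_pos: [0.5637, 0.079, 0.0912]
tcp_rot: [-180.0, 0.0, 77.5]
wrist_force: [-1.2, -0.6, 0.8]
opening: 0.0457
```

Request:
servo_tool --motion '[[[0,2,0,0,0,0],[0,1,0,0,0,0]]]'

```text
time: 6.6
ee_pos: [0.5665, 0.0783, 0.0912]
tcp_rot: [-180.0, 0.0, 77.5]
wrist_force: [-1.2, 0.7, 0.7]
opening: 0.0459
```

Request:
servo_tool --motion '[[[0,2,0,0,0,0],[0,1,0,0,0,0]]]'

```text
time: 6.8
ee_pos: [0.5692, 0.0777, 0.0912]
tcp_rot: [-180.0, 0.0, 77.5]
wrist_force: [-5.5, 1.7, 1.2]
opening: 0.0461
```

Request:
servo_tool --motion '[[[0,1,0,0,0,0],[0,1,0,0,0,0]]]'

```text
time: 7.0
ee_pos: [0.5695, 0.0777, 0.0911]
tcp_rot: [-179.8, 0.0, 77.5]
wrist_force: [-15.0, 3.7, 7.4]
opening: 0.0457
```

Request:
servo_tool --motion '[[[0,1,0,0,0,0],[0,1,0,0,0,0]]]'

```text
time: 7.2
ee_pos: [0.5697, 0.0776, 0.0909]
tcp_rot: [-179.6, 0.0, 77.6]
wrist_force: [-23.2, 5.2, 12.2]
opening: 0.0459
```

Request:
servo_tool --motion '[[[0,-4,0,0,0,0],[0,-5,0,0,0,0],[0,0,-15,0,0,0],[0,0,-35,0,0,0],[0,0,-35,0,0,0]]]'

```text
time: 7.7
ee_pos: [0.5643, 0.0787, 0.1781]
tcp_rot: [180.0, 0.0, 77.5]
wrist_force: [0.4, 0.6, 1.3]
opening: 0.0465
```

Run:
```python
from h import *
from workcell import bot
import cv2
p=bot.camera('scene'); cv2.imwrite('pics/s6.png',cv2.resize(p['color'][170:330,230:430,::-1],None,fx=3.75,fy=3.75))
print(w2c(C,[bot.get_obs()['ee_pos']]))
for q in ([.0,-.088,.15],[.0,-.088,.12]): print(rel(bot,c2w(C,[q])[0],77.45))
```

```text
[[0.03508212 0.08459119 0.18499495]]
(array([-172.7,  -35.5,   34.2]), np.float64(0.0009726198758402857))
(array([-172.7,  -35.8,   64.2]), np.float64(0.0009726198758402857))
```

View pics/s6.png

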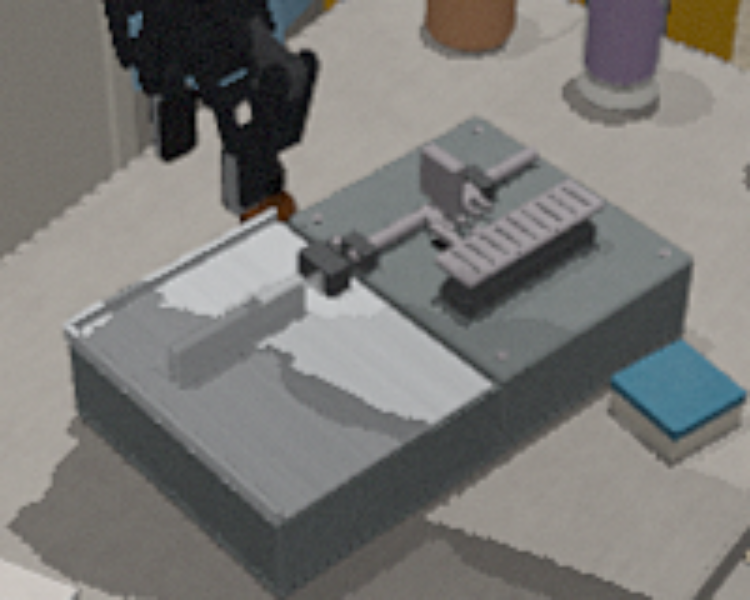

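Request:
servo_tool --motion '[[[-35,-7.1,0,0,0,0],[-35,-7.1,0,0,0,0],[-35,-7.1,0,0,0,0],[-35,-7.1,10,0,0,0],[-35,-7.1,20,0,0,0]]]'

```text
time: 8.25
ee_pos: [0.4925, -0.0858, 0.1486]
tcp_rot: [179.7, -0.0, 77.5]
wrist_force: [1.1, 0.0, -0.8]
opening: 0.0459
```

Request:
servo_tool --motion '[[[0,0,15,0,0,0],[0,0,13,0,0,0],[0,0,0,0,0,0]]]'

```text
time: 8.55
ee_pos: [0.4916, -0.0838, 0.1171]
tcp_rot: [-179.9, -0.0, 77.5]
wrist_force: [-0.6, -0.0, 0.2]
opening: 0.0461
```

Run:
```python
from h import *
from workcell import bot
import cv2
p=bot.camera('scene'); cv2.imwrite('pics/s7.png',cv2.resize(p['color'][150:310,260:460,::-1],None,fx=3.75,fy=3.75))
p=bot.camera('wrist'); cv2.imwrite('pics/w7.png',p['color'][:,:,::-1])
print(w2c(C,[bot.get_obs()['ee_pos']]))
```

```text
[[-0.00158905 -0.09009289  0.11871638]]
```

View pics/s7.png

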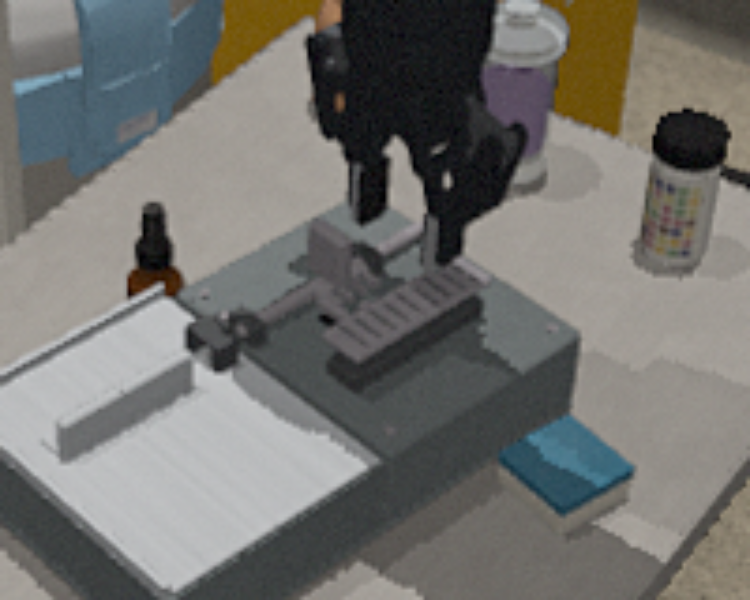

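View pics/w7.png

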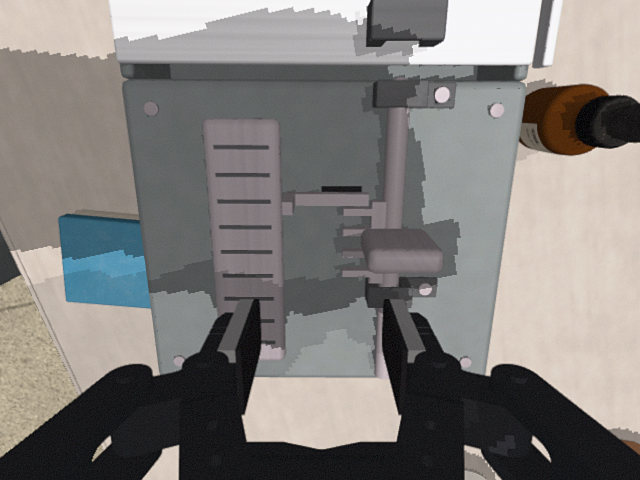

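Request:
servo_tool --motion '[[[0,0,3,0,0,0],[0,0,3,0,0,0],[0,0,0,0,0,0]]]'

```text
time: 8.95
ee_pos: [0.492, -0.084, 0.1121]
tcp_rot: [-180.0, 0.0, 77.5]
wrist_force: [-0.4, -0.0, 0.4]
opening: 0.0462
```

Request:
servo_tool --motion '[[[0,0,3,0,0,0],[0,0,0,0,0,0]]]'

```text
time: 9.15
ee_pos: [0.4918, -0.0843, 0.109]
tcp_rot: [-180.0, 0.0, 77.5]
wrist_force: [-0.4, -0.1, 0.5]
opening: 0.0462
```

Request:
servo_tool --motion '[[[0,0,2,0,0,0],[0,0,0,0,0,0]]]'

```text
time: 9.35
ee_pos: [0.4918, -0.0844, 0.1071]
tcp_rot: [-180.0, 0.0, 77.5]
wrist_force: [-0.1, 0.4, 0.1]
opening: 0.0462
```

Request:
servo_tool --motion '[[[0,0,2,0,0,0],[0,0,0,0,0,0]]]'

```text
time: 9.55
ee_pos: [0.492, -0.0844, 0.1053]
tcp_rot: [180.0, 0.0, 77.5]
wrist_force: [-0.2, 0.1, 1.9]
opening: 0.046
```

Request:
servo_tool --motion '[[[0,0,2,0,0,0],[0,0,0,0,0,0]]]'

```text
time: 9.75
ee_pos: [0.492, -0.0844, 0.1033]
tcp_rot: [180.0, 0.0, 77.5]
wrist_force: [0.9, -0.1, 3.3]
opening: 0.0462
```

Request:
servo_tool --motion '[[[0,0,2,0,0,0],[0,0,0,0,0,0]]]'

```text
time: 9.95
ee_pos: [0.492, -0.0844, 0.1012]
tcp_rot: [180.0, 0.0, 77.5]
wrist_force: [0.7, -1.7, 4.3]
opening: 0.0459
```

Request:
servo_tool --motion '[[[0,0,2,0,0,0],[0,0,0,0,0,0]]]'

```text
time: 10.15
ee_pos: [0.492, -0.0844, 0.0992]
tcp_rot: [180.0, 0.0, 77.5]
wrist_force: [-0.6, -1.1, 4.6]
opening: 0.0463
```

Request:
servo_tool --motion '[[[0,0,2,0,0,0],[0,0,0,0,0,0]]]'

```text
time: 10.35
ee_pos: [0.492, -0.0844, 0.0973]
tcp_rot: [180.0, 0.0, 77.5]
wrist_force: [0.2, -2.2, 4.7]
opening: 0.046
```

Request:
servo_tool --motion '[[[0,0,0.5,0,0,0],[0,0,0,0,0,0]]]'

```text
time: 10.55
ee_pos: [0.492, -0.0844, 0.097]
tcp_rot: [180.0, 0.0, 77.5]
wrist_force: [-0.3, -1.5, 6.2]
opening: 0.0462
```

Run:
```python
from h import *
from workcell import bot
import cv2
p=bot.camera('scene'); cv2.imwrite('pics/s8.png',cv2.resize(p['color'][150:310,260:460,::-1],None,fx=3.75,fy=3.75))
p=bot.camera('wrist'); cv2.imwrite('pics/w8.png',p['color'][:,:,::-1])
print(w2c(C,[bot.get_obs()['ee_pos']]),bot.get_obs()['wrist_force'])
```

```text
[[-0.00175784 -0.09101447  0.09705911]] [-0.24681973 -2.76826364  5.77295273]
```

View pics/s8.png

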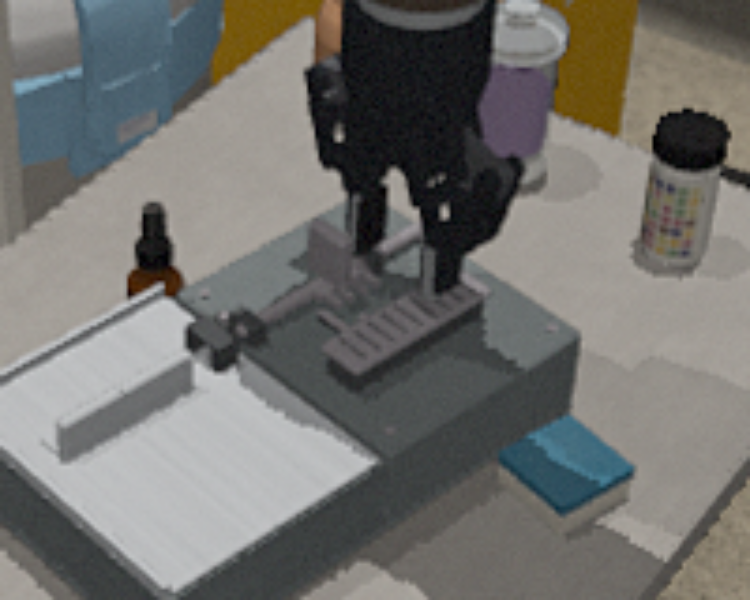

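View pics/w8.png

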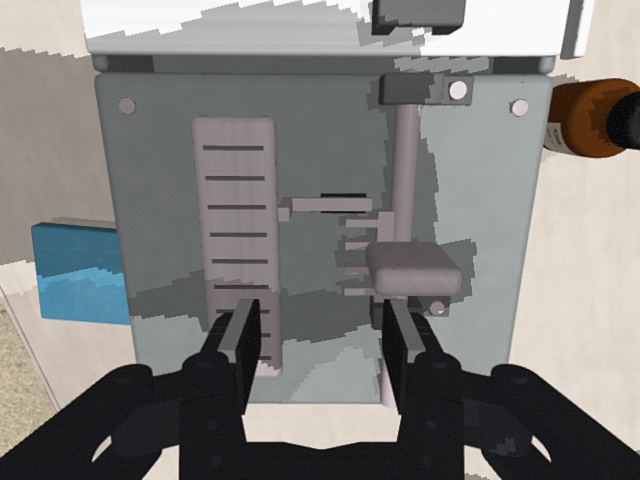

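Request:
servo_tool --motion '[[[3,0,0,0,0,0],[3,0,0,0,0,0],[2,0,0,0,0,0]]]'

```text
time: 10.95
ee_pos: [0.4937, -0.0769, 0.0971]
tcp_rot: [180.0, 0.1, 77.5]
wrist_force: [-1.2, -4.1, 6.2]
opening: 0.0459
```

Request:
servo_tool --motion '[[[2,0,0,0,0,0],[2,0,0,0,0,0],[1,0,0,0,0,0]]]'

```text
time: 11.25
ee_pos: [0.4947, -0.0722, 0.0971]
tcp_rot: [180.0, 0.1, 77.5]
wrist_force: [-1.2, -4.9, 5.3]
opening: 0.0459
```

Request:
servo_tool --motion '[[[2,0,0,0,0,0],[2,0,0,0,0,0],[0,0,0,0,0,0]]]'

```text
time: 11.55
ee_pos: [0.4956, -0.0682, 0.0971]
tcp_rot: [180.0, 0.1, 77.5]
wrist_force: [-0.8, -4.5, 5.8]
opening: 0.0458
```

Request:
servo_tool --motion '[[[3,0,0,0,0,0],[3,0,0,0,0,0],[3,0,0,0,0,0]]]'

```text
time: 11.85
ee_pos: [0.4976, -0.0596, 0.0971]
tcp_rot: [180.0, 0.1, 77.5]
wrist_force: [-0.1, -5.5, 5.5]
opening: 0.046
```

Run:
```python
from h import *
from workcell import bot
import cv2
p=bot.camera('wrist'); cv2.imwrite('pics/w9.png',p['color'][:,:,::-1])
print(w2c(C,[bot.get_obs()['ee_pos']]),bot.get_obs()['wrist_force'])
```

```text
[[-0.00170352 -0.06518295  0.0971015 ]] [-1.07230397 -4.34979745  5.3461108 ]
```

View pics/w9.png

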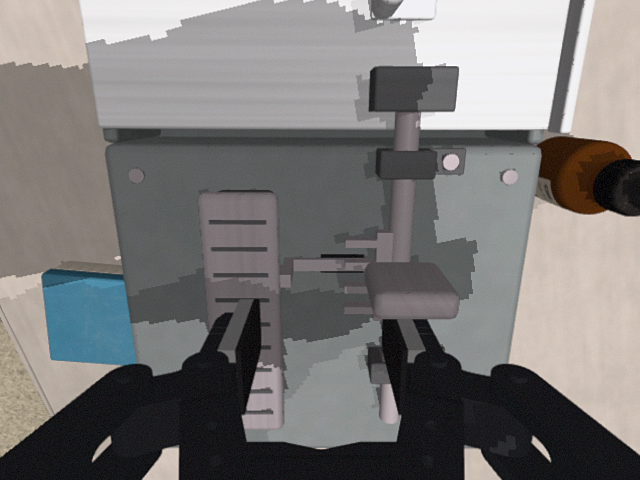

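Request:
servo_tool --motion '[[[3,0,0,0,0,0],[3,0,0,0,0,0],[3,0,0,0,0,0],[3,0,0,0,0,0]]]'

```text
time: 12.3
ee_pos: [0.5002, -0.0479, 0.0971]
tcp_rot: [180.0, 0.1, 77.5]
wrist_force: [-0.6, -5.9, 5.9]
opening: 0.046
```

Request:
servo_tool --motion '[[[3,0,0,0,0,0],[3,0,0,0,0,0],[2,0,0,0,0,0]]]'

```text
time: 12.6
ee_pos: [0.502, -0.04, 0.097]
tcp_rot: [180.0, 0.1, 77.5]
wrist_force: [-0.0, -5.9, 3.9]
opening: 0.0458
```

Request:
servo_tool --motion '[[[1,0,0,0,0,0],[1,0,0,0,0,0]]]'

```text
time: 12.8
ee_pos: [0.5024, -0.0381, 0.0971]
tcp_rot: [180.0, 0.1, 77.5]
wrist_force: [-0.2, -5.4, 4.6]
opening: 0.0458
```

Request:
servo_tool --motion '[[[1,0,0,0,0,0],[0,0,0,0,0,0]]]'

```text
time: 13.0
ee_pos: [0.5025, -0.0375, 0.0971]
tcp_rot: [180.0, 0.1, 77.5]
wrist_force: [-0.8, -6.4, 5.8]
opening: 0.0462
```

Run:
```python
from h import *
from workcell import bot
print(w2c(C,[bot.get_obs()['ee_pos']]),bot.get_obs()['wrist_force'])
```

```text
[[-0.00169255 -0.04289699  0.0970927 ]] [-0.78620064 -6.37777286  5.79203354]
```

Request:
servo_tool --motion '[[[1,0,0,0,0,0],[0,0,0,0,0,0]]]'

```text
time: 13.2
ee_pos: [0.5026, -0.0374, 0.0971]
tcp_rot: [180.0, 0.2, 77.4]
wrist_force: [-2.3, -12.5, 5.6]
opening: 0.0462
```

Request:
servo_tool --motion '[[[1,0,0,0,0,0],[0,0,0,0,0,0]]]'

```text
time: 13.4
ee_pos: [0.5026, -0.0372, 0.0971]
tcp_rot: [180.0, 0.3, 77.4]
wrist_force: [-3.4, -17.5, 7.2]
opening: 0.0459
```

Request:
servo_tool --motion '[[[1,0,0,0,0,0],[0,0,0,0,0,0]]]'

```text
time: 13.6
ee_pos: [0.5026, -0.0371, 0.0972]
tcp_rot: [180.0, 0.5, 77.3]
wrist_force: [-5.4, -23.2, 7.9]
opening: 0.0461
```

Request:
servo_tool --motion '[[[-2,0,0,0,0,0],[0,0,0,0,0,0]]]'

```text
time: 13.8
ee_pos: [0.5026, -0.0373, 0.0971]
tcp_rot: [180.0, 0.2, 77.4]
wrist_force: [-2.0, -11.7, 7.1]
opening: 0.046
```

Run:
```python
from h import *
from workcell import bot
import cv2
p=bot.camera('wrist'); cv2.imwrite('pics/w10.png',p['color'][:,:,::-1])
for s in(.034,.037,.04):print((proj(p,c2w(C,[[.016,-.07+s,.102],[.044,-.07+s,.102],[.016,-.06+s,.102]]))).round().tolist())
p=bot.camera('scene'); cv2.imwrite('pics/s10.png',cv2.resize(p['color'][150:310,260:460,::-1],None,fx=3.75,fy=3.75))
```

```text
[[370.0, 340.0], [457.0, 340.0], [371.0, 312.0]]
[[371.0, 332.0], [458.0, 332.0], [372.0, 303.0]]
[[371.0, 323.0], [459.0, 324.0], [372.0, 295.0]]
```

View pics/w10.png

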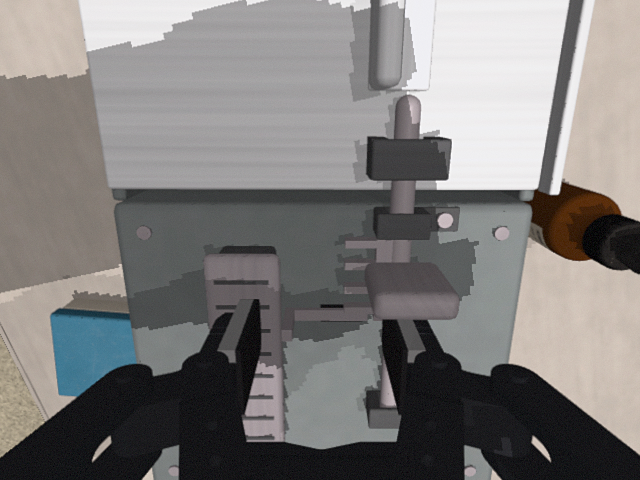

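View pics/s10.png

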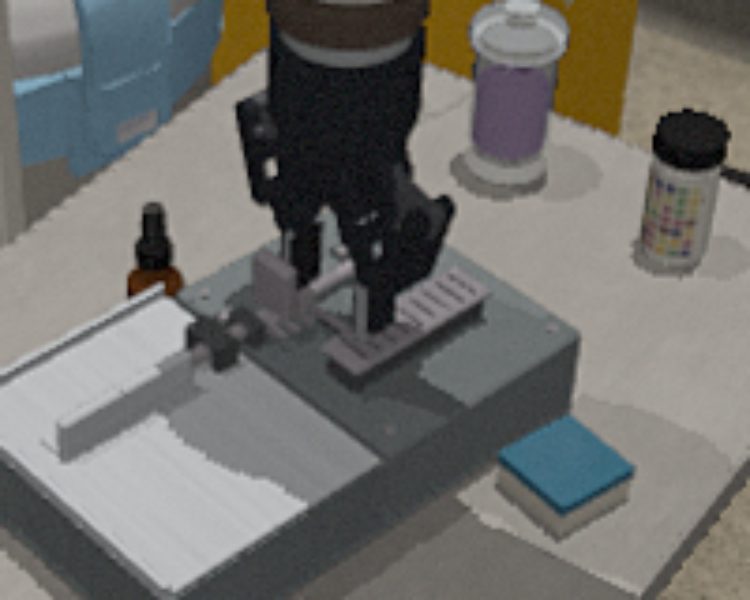

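Request:
servo_tool --motion '[[[-1,0,0,0,0,0],[0,0,0,0,0,0]]]'

```text
time: 14.1
ee_pos: [0.5025, -0.0374, 0.0971]
tcp_rot: [180.0, 0.1, 77.4]
wrist_force: [-1.4, -5.7, 5.8]
opening: 0.0458
```

Request:
servo_tool --motion '[[[0,0,-3,0,0,0],[0,0,-4,0,0,0],[0,0,-4,0,0,0],[-1,0,-4,0,0,0],[-3,0,0,0,0,0]]]'

```text
time: 14.6
ee_pos: [0.5018, -0.0402, 0.112]
tcp_rot: [180.0, -0.0, 77.5]
wrist_force: [-0.5, -0.4, 0.7]
opening: 0.0462
```

Request:
servo_tool --motion '[[[0,0,-10,0,0,0],[0,0,-25,0,0,0],[0,0,-40,0,0,0],[-30,0,-20,0,0,0],[-40,0,0,0,0,0]]]'

```text
time: 15.1
ee_pos: [0.4877, -0.1086, 0.2108]
tcp_rot: [179.7, -0.0, 77.7]
wrist_force: [0.6, 0.4, -0.8]
opening: 0.0457
```

Request:
servo_tool --motion '[[[-40,0,0,0,0,0],[-20,0,0,0,0,0],[0,0,0,0,0,0]]]'

```text
time: 15.4
ee_pos: [0.473, -0.1693, 0.2073]
tcp_rot: [180.0, 0.0, 77.3]
wrist_force: [-0.6, 0.3, -0.1]
opening: 0.0462
```

Run:
```python
from h import *
from workcell import bot
import cv2
p=bot.camera('wrist'); cv2.imwrite('pics/w11.png',p['color'][:,:,::-1])
for s in(.034,.0375,.04):print((proj(p,c2w(C,[[.016,-.07+s,.102],[.044,-.07+s,.102]]))).round().tolist())
for z in(.079,.089):print((proj(p,c2w(C,[[-.044,-.015,z],[-.016,-.015,z],[-.016,-.115,z],[-.044,-.115,z]]))).round().tolist())
p=bot.camera('scene'); cv2.imwrite('pics/s11.png',cv2.resize(p['color'][150:310,260:460,::-1],None,fx=3.75,fy=3.75))
for z in(.079,.089):print(((proj(p,c2w(C,[[-.044,-.015,z],[-.016,-.015,z],[-.016,-.115,z],[-.044,-.115,z]]))-[260,150])*3.75).round().tolist())
```

```text
[[354.0, -31.0], [413.0, -31.0]]
[[355.0, -40.0], [414.0, -40.0]]
[[355.0, -46.0], [414.0, -46.0]]
[[235.0, -64.0], [290.0, -64.0], [294.0, 137.0], [247.0, 137.0]]
[[231.0, -72.0], [288.0, -72.0], [293.0, 138.0], [244.0, 138.0]]
[[353.0, 374.0], [315.0, 347.0], [451.0, 266.0], [489.0, 291.0]]
[[353.0, 359.0], [316.0, 332.0], [452.0, 251.0], [490.0, 276.0]]
```

View pics/w11.png

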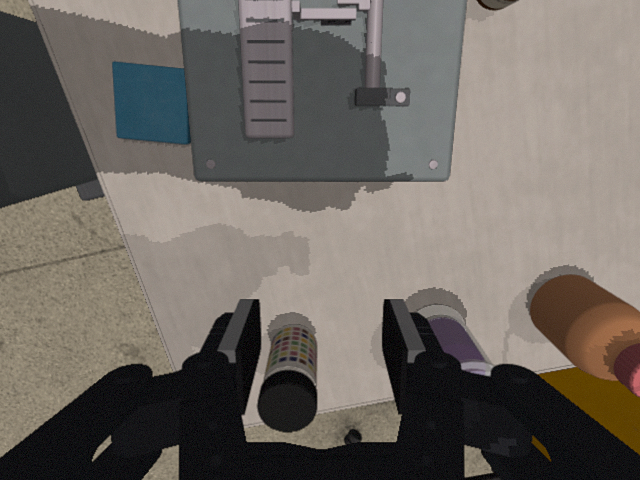

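View pics/s11.png

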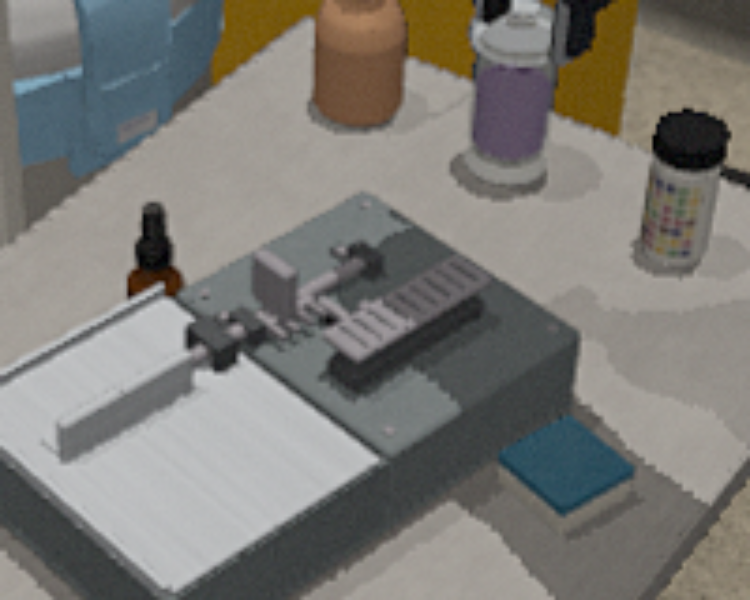

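Run:
```python
from h import *
from workcell import bot
p=bot.camera('scene')
for s in(.034,.0375,.04):print(((proj(p,c2w(C,[[.016,-.07+s,.102],[.016,-.06+s,.102],[.044,-.06+s,.102]]))-[260,150])*3.75).round().tolist())
bot.job_done()
```

```text
[[304.0, 265.0], [290.0, 273.0], [254.0, 248.0]]
[[299.0, 268.0], [285.0, 276.0], [249.0, 251.0]]
[[295.0, 270.0], [281.0, 278.0], [245.0, 253.0]]
the job is handed in; nothing more can be done
```

The cover is shut, the bolt is home through the keeper, and the catch is back up. I handed the job in at about 15.5 s of the 53 s allowed.

- **Cover:** I pushed the ledge along the case's +x until it met the stop, and the picture shows the keeper in line with the bolt. The push peaked at about 27 N at the wrist on the stop, firmer than it needed to be.
- **Bolt:** One fingertip held the catch about 8 mm down (estimated from the spring force, 5–6 N). The other pushed the thumb piece until it stopped, about 39 mm of travel. This also peaked at about 25 N on the stop.
- **Release:** I lifted straight up, so the catch sprang back while the fingertip stayed lightly against the thumb piece.

**Last checks:**
- In the scene picture after the lift, the press bar is back at its "up" position, within 1–2 pixels of where I expected it.
- The rod passes through the keeper, and the thumb piece had not moved from its position at the stop.
- The two cameras differ slightly on the bolt. The wrist picture puts the thumb piece at or just beyond 40 mm, while the scene picture suggests about 38 mm. Both are past the 37.5 mm locking point, but the difference is within the 2 mm calibration error.
- The wrist force read about zero with the arm clear. I saw none of the other things disturbed, but I took no last picture of the red tub, carton and timer on the left.

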